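Stamp the delivery note with the short self-inking stamp

ROBOT

A 6-joint arm with a two-finger parallel gripper is mounted at the origin on a cart in front of the work surface, level with it; the furniture and walls round the work are solid. World frame = base frame: x ahead of the robot, y to its left, z up, the work surface at z = 0. Lengths are in m, angles in rad, forces in N, time in s.
With the tool pointing down it reaches from about 0.275 to 0.75 m from the base axis. Payload 10.2 kg.
Tool frame: the origin (TCP) lies midway between the tips of the shut fingers; the grasp point (between the pads) lies 19 mm behind it; z points along the fingers, y is the line along which they close (so a half turn about z gives the same grasp; the last joint's range is limited). The gripper opens to 85 mm and grips with 20 to 120 N. Pads are 22 mm wide; open, the fingers measure 114 mm over their backs; the gripper's body (76 mm by 85 mm) begins 54 mm behind the grasp point. The pads swing forward as they close: fully open they stand 13 mm farther back than shut.
Start: joints at [0.908, 0.313, 1.498, -0, 1.331, -0.223], TCP at [0.224, 0.475, 0.231] pointing down, gripper open.
Joint ranges: [-2.94, 2.94], [-0.97, 2.17], [0.19, 2.56], [-1.23, 4.37], [0.02, 3.11], [-2.88, 2.88]. Speed limits (rad/s): [2.39, 2.39, 3.01, 3.14, 3.14, 3.14].

INTERFACE

Orientations are given as a unit quaternion [w, x, y, z].
In Python, from workcell import robot gives the robot as it stands.
- The arm moves only by the tool play_rows, never from a script. Its argument "commands" is a list of rows, each a list of 7 numbers: the shift along the tool's x, y, z in m, then the turn, a rotation vector about the tool's x, y, z in rad, then the opening, from 0 (shut) to 1 (fully open). In form: [[x, y, z, ax, ay, az, claw], ...]. A call has 1 to 8 rows; each row shifts and turns the commanded pose from where the row before left it, along the tool's axes as they then stand; what a row does not reach is not made up. A row lasts 1/8 s, in which the tool goes at most 62.5 mm and 10.7 degrees, less where a joint would pass 70% of its speed; a pose out of reach is approached as far as the arm can. A call with a gripper value outside its range is refused whole. The fingers move at their own pace and stop on an object; the grip force is fixed at half the most. Time passes only in rows, so rows that do not move let the fingers close. It gives the time, the measured TCP pose, the force, the opening and the grip force at its end, in the units of the state.
- robot.read_state(): the state, without advancing time (a new reading comes with each control period).
- robot.camera(name): name is "scene" or "side" or "wrist"; returns a dict with "image" (400x640x3 uint8, red, green, blue), "mtx" (3x3 intrinsics, pixels), "distortion" ([k1, k2, p1, p2, k3] as OpenCV has them; the pictures are not rectified), "R" (3x3) and "t" (3): a world point X has camera coordinates R X + t; the wrist camera has in their place "hand_eye" (4x4, takes a point from camera to tool coordinates, whose origin is the TCP and whose axes are the flange's). Camera axes: x right, y down, z forward; pixel columns grow to the right and rows downward; lengths in m; the calibration is good to about 2 mm. A picture is of the moment at which its call begins: read the wrist's pose just before it. There is no depth.
- robot.finish_job(): hands the job in; it is judged then, once.
The state is a dict: "time": time; "qpos": joint angles; "dq": joint speeds; "tau": joint torques, N m; "tool_pos": TCP position; "orientation": TCP orientation; "contact_force": force on the tool from outside, world axes, zero at the start; "torque": the same for the moment, N m; "finger_gap": opening from 0.0 (shut) to 1.0 (fully open); "grip_force": force on a finger pad.
Only numpy, scipy, OpenCV 4.12 (cv2) and the standard library are available. Lean on these libraries where they do the work, as an engineer would, in place of code of your own. Each camera call takes 0.05 s, during which the arm holds its last target. There are 200 camera calls.

TASK

Mark the delivery note on the pad as received: take the shortest of the three self-inking stamps out of the sloping rack and stamp squarely in the middle of the empty box on the form, pressing gently until the housing is fully down but no harder than that takes, because a forced impression smears. Mark nothing else with it, then put it back gently into its own place in the rack, leaning as before, and let go. Leave the other stamps and the things lying about where they are.

Things in the scene. Friction and masses are not known exactly. Their poses are not given: they have to be found in the camera images.
- stamp_short: The shortest of the three self-inking stamps: 75 mm tall (the others 85 and 88 mm); its place in the rack varies. Origin: centre of its foot's underside; z up through the stamp, y along the foot's long side. Grey frame 32 x 46 mm (x, y), 34 mm high; black housing above it 35 x 48 mm (x, y), from 36 to 75 mm above the foot. Grip the housing across x (35 mm). About 80 g. Either way round is right.
- stamp_short_press (a joint): How far the stamp's black housing is pushed down over its frame, m: 0 at rest (up), 0.014 fully down. The spring takes 3 N to start and 9 N to reach the bottom; the impression smears if the stamp is pressed on the form with 25 N or more.
- stamp_short_grip (a point): Point on the stamp's axis, at grip height in the black housing (58 mm above the foot while the housing is up); it moves with the housing. Axes as the stamp's.
- stamp_rack: Fixed grey sheet-steel stamp rack, 222 mm wide (y), 75 mm deep (x), its deck sloping 30 degrees, rising towards +x, away from the robot. Origin: centre of its underside on the desk; z up. Three open shoes along y at -74, 0 and +74 mm hold one stamp each. The stamps stand square to the deck: tops lean 30 degrees towards the rack's -x, long side up the slope.
- rack_shoe (a point): Centre of the floor of the rack's middle shoe: on the deck, at x = 0, y = 0, 28 mm up in the rack's frame, axes as the rack's. Each shoe is 55 mm long up the slope and 41 mm wide inside (4.5 mm play each way round a stamp's foot), with a 20 mm wall on the low side and 12 mm walls on the other three. The other shoes are alike, 74 mm to either side.
- form_pad: Fixed pad of A5 delivery notes, 210 mm (x) by 148 mm (y), 10 mm thick, lying on the desk. Origin: centre of its underside; x towards its glued top edge, z up.
- stamp_box (a point): Centre of the empty outlined box printed in the upper right part of the form, on the paper's surface (10 mm above the desk). The box is 64 mm long along x and 50 mm along y (axes as the pad's); the stamp's long side goes along the box's long side.
- stamp_mid: Another self-inking stamp in the rack, 85 mm tall. Leave it in its place.
- stamp_long: Another self-inking stamp in the rack, 88 mm tall. Leave it in its place.
- ink_pad: Closed flat ink pad case, 72 x 112 x 16 mm, in front of the rack; origin at the centre of its underside. Bystander.
- eraser: Eraser in its sleeve, 21 x 42 x 13 mm, in front of the rack. Bystander.
- stapler: Desk stapler, 137 x 34 x 46 mm, beside the rack on the right. Bystander.
- pen_blue: Ballpoint pen, 142 mm long and 10 mm thick, lying at the left of the pad. Bystander.
- usb_stick: USB stick, 18 x 54 x 8 mm, lying at the left of the pad. Bystander.
- glue_stick: Glue stick, 27 mm across and 94 mm tall, standing near the plastic bottle on the left. Bystander.
There are look-alikes about, which are no part of the job. Leave any brown or red look-alike of the stamp_mid alone.

How it is judged:
By the outcome, as a careful person would: the job done as asked, in the order asked, and still so for the second after the job is handed in, with the robot touching nothing.
It also fails if it takes over 54 s, if anything falls off the work surface, if the arm or the gripper's body presses on something with over 40 N, if the wrist force passes 120 N, or if a joint passes its speed limit or range.

## Working session

There is one attempt and no reset: what is moved stays moved. The work goes in short steps, Python scripts to look and compute and a tool call to move; the robot and the scene stay as the last step left them, time stands still between calls to the robot, and variables do not carry over. Pictures are saved under pics/ and viewed, at most 10 in all, crops included, and the job is handed in when it is done.

Besides the shell and the picture viewer there is one more tool, called after ">>>" in YAML: its name, and indented under it one key for each argument. play_rows: Moves the arm, as the interface text tells. Its arguments: {"type":"object","properties":{"commands":{"type":"array"}},"required":["commands"]}

```bash
mkdir -p pics
cat > h.py <<'E'
import numpy as np, cv2, json
from scipy.spatial.transform import Rotation as R
from workcell import robot
def Rq(q): return R.from_quat([q[1],q[2],q[3],q[0]])
def cam(name):
    s=robot.read_state(); c=robot.camera(name)
    if name=='wrist':
        T=np.eye(4);T[:3,:3]=Rq(s['orientation']).as_matrix();T[:3,3]=s['tool_pos']
        M=np.linalg.inv(T@np.array(c['hand_eye'])); c['R'],c['t']=M[:3,:3],M[:3,3]
    c={k:(np.array(v)) for k,v in c.items()}
    return c
def save(c,f):
    cv2.imwrite(f'pics/{f}.png',c['image'][:,:,::-1]); np.savez(f'pics/{f}.npz',**{k:c[k] for k in('mtx','distortion','R','t','image')})
def load(f): return dict(np.load(f'pics/{f}.npz'))
def ray(c,p):
    u=cv2.undistortPoints(np.array(p,float).reshape(-1,1,2),c['mtx'],c['distortion']).reshape(-1,2)
    d=np.c_[u,np.ones(len(u))]@c['R']; return -c['R'].T@c['t'], d/np.linalg.norm(d,axis=1)[:,None]
def onz(c,p,z):
    o,d=ray(c,p); return o+d*((z-o[2])/d[:,2])[:,None]
def tri(cs,ps):
    A=np.zeros((3,3));b=np.zeros(3);L=[]
    for c,p in zip(cs,ps):
        o,d=ray(c,p);P=np.eye(3)-np.outer(d[0],d[0]);A+=P;b+=P@o;L.append((P,o))
    X=np.linalg.solve(A,b); return X,[float(np.linalg.norm(P@(X-o))) for P,o in L]
def proj(c,X): return cv2.projectPoints(np.array(X,float).reshape(-1,1,3),cv2.Rodrigues(c['R'])[0],c['t'],c['mtx'],c['distortion'])[0].reshape(-1,2)
E
python3 - <<'E'
from h import *
for n in('scene','side','wrist'):
    c=cam(n);save(c,n+'0');print(n,-c['R'].T@c['t'],c['R'][2],c['mtx'][0,0])
print(robot.read_state())
a=[cv2.imread(f'pics/{n}0.png') for n in('scene','side')]
E
```

```text
scene [-0.40657494 -0.55270436  0.69936884] [ 0.7294424   0.48627713 -0.48109078] 465.84335909571814
side [0.35742459 0.97799666 0.57407847] [ 0.15506132 -0.8770072  -0.45476847] 363.0537454299643
wrist [0.15266395 0.50848417 0.37348347] [ 0.27171686 -0.12963267 -0.95360648] 356.8681804642487
{'time': 0.15, 'qpos': array([ 9.07619663e-01,  3.13320685e-01,  1.49820479e+00, -9.62806584e-08,
        1.33101639e+00, -2.23375854e-01]), 'dq': array([-0.00244302, -0.00300377, -0.00182887, -0.0001445 ,  0.00031096,
        0.00138643]), 'tau': array([ 1.61301017e-03, -4.12368965e+01, -2.59794921e+01, -1.65431156e-04,
        3.20666906e-03,  1.48081807e-05]), 'tool_pos': array([0.22341149, 0.47489641, 0.2308887 ]), 'orientation': array([-2.03518586e-04,  2.18132392e-01,  9.75919072e-01, -4.28759506e-04]), 'contact_force': array([-0.83428652, -0.07305481, -0.11487813]), 'torque': array([0.00153731, 0.0007599 , 0.02341102]), 'grip_force': 0.0, 'finger_gap': 0.9994863407927079}
```

View pics/scene0.png

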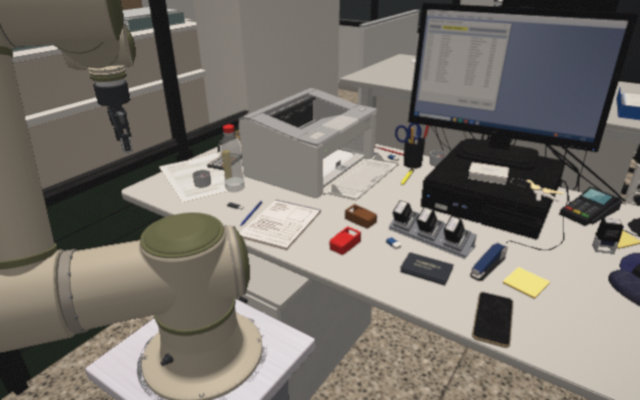

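View pics/side0.png

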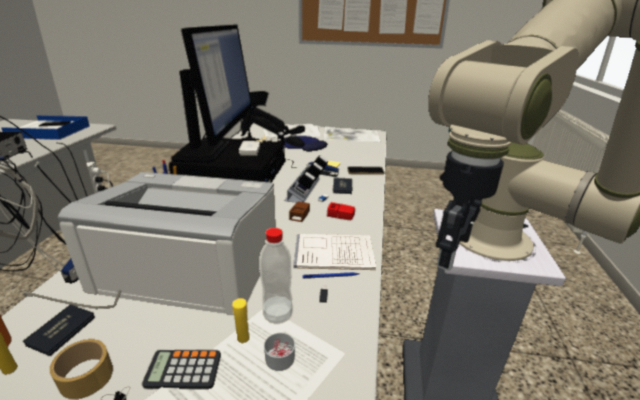

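The scene view shows the rack at about (432,225), with stamp tops at (402,211), (427,219) and (455,230). The pad is at (281,223), and the brown (360,215) and red (345,240) look-alikes lie loose on the desk.

Run:
```python
from h import *
c=load('scene0');np.set_printoptions(precision=3,suppress=True)
print('pad',onz(c,[(265,200),(321,209),(291,247),(240,237)],.01))
print('stamps',onz(c,[(402,211),(427,219),(455,230)],.08))
print('rackc',onz(c,[(392,232),(472,252),(391,214),(478,235)],.01))
d=load('side0')
print('pad side',onz(d,[(300,234),(370,236),(376,269),(295,267)],.01))
w=load('wrist0');print(w['R'])
print(proj(w,[[.35,.1,0],[.5,-.1,0.05]]))
a=c['image'][170:280,370:500];b=d['image'][140:220,270:370]
i=np.hstack([cv2.resize(a,(520,440),interpolation=3),cv2.resize(b,(280,440),interpolation=3)][:1]);cv2.imwrite('pics/crop0.png',i[:,:,::-1])
```

```text
pad [[0.519 0.279 0.01 ]
 [0.567 0.107 0.01 ]
 [0.365 0.064 0.01 ]
 [0.328 0.204 0.01 ]]
stamps [[ 0.576 -0.142  0.08 ]
 [ 0.575 -0.212  0.08 ]
 [ 0.564 -0.289  0.08 ]]
rackc [[ 0.571 -0.121  0.01 ]
 [ 0.599 -0.33   0.01 ]
 [ 0.654 -0.077  0.01 ]
 [ 0.684 -0.319  0.01 ]]
pad side [[0.556 0.108 0.01 ]
 [0.356 0.077 0.01 ]
 [0.333 0.229 0.01 ]
 [0.534 0.262 0.01 ]]
[[ 0.426  0.905 -0.001]
 [ 0.863 -0.406  0.301]
 [ 0.272 -0.13  -0.954]]
[[105.836 371.105]
 [ 35.628 521.688]]
```

>>> play_rows:
  commands:
    - [-0.041, -0.04, -0.006, 0, 0, 0, 1]
    - [-0.041, -0.04, -0.006, 0, 0, 0, 1]
    - [-0.041, -0.04, -0.006, 0, 0, 0, 1]
    - [-0.041, -0.04, -0.006, 0, 0, 0, 1]
    - [-0.041, -0.04, -0.006, 0, 0, 0, 1]
    - [-0.041, -0.04, -0.006, 0, 0, 0, 1]
    - [-0.041, -0.04, -0.006, 0, 0, -0.17, 1]
    - [0, 0, 0, 0, 0, -0.17, 1]

```text
time: 1.15
tool_pos: [0.3625, 0.1049, 0.2725]
orientation: [0.0, 0.062, 0.998, -0.0]
contact_force: [-0.7, 0.9, -0.6]
finger_gap: 1.0
grip_force: 0.0
```

>>> play_rows:
  commands:
    - [0, 0, 0, 0, 0, -0.15, 1]
    - [0, 0, 0, 0, 0, 0, 1]

```text
time: 1.4
tool_pos: [0.3615, 0.1074, 0.2723]
orientation: [-0.0, -0.012, 1.0, -0.0]
contact_force: [-0.2, 0.6, -0.1]
finger_gap: 1.002
grip_force: 0.0
```

Run:
```python
from h import *
c=cam('wrist');save(c,'wA');s=robot.read_state();print(s['time'],s['tool_pos'],Rq(s['orientation']).as_matrix(),proj(c,[[.445,.165,.01],[.62,-.215,.03]]))
```

```text
1.45 [0.36154012 0.10744907 0.27234557] [[-9.99745081e-01 -2.25770156e-02 -2.26246304e-04]
 [-2.25770148e-02  9.99745107e-01 -5.88904249e-06]
 [ 2.26321592e-04 -7.79575101e-07 -9.99999974e-01]] [[367.52794564 228.50367261]
 [ 74.64214427 350.04890825]]
```

View pics/wA.png

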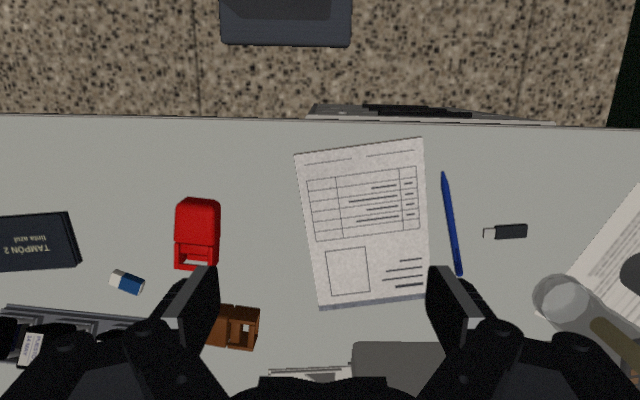

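The wrist view shows the empty box with corners at roughly (327,250), (365,247), (369,294) and (331,298). It also shows the red look-alike at (197,235), the brown one at (238,327), and the rack at lower left (60,335). I'll take two views over the rack.

>>> play_rows:
  commands:
    - [-0.01, -0.05, 0, 0, 0, 0, 1]
    - [-0.02, -0.05, 0, 0, 0, 0, 1]
    - [-0.03, -0.05, 0, 0, 0, 0, 1]
    - [-0.03, -0.05, 0, 0, 0, 0, 1]
    - [-0.03, -0.05, 0, 0, 0, 0, 1]
    - [-0.02, -0.02, 0, 0, 0, 0, 1]
    - [0, 0, 0, 0, 0, 0, 1]

```text
time: 2.33
tool_pos: [0.509, -0.1598, 0.2714]
orientation: [-0.001, -0.011, 1.0, 0.0]
contact_force: [0.3, 0.1, 0.8]
finger_gap: 1.002
grip_force: 0.0
```

Run:
```python
from h import *
c=cam('wrist');save(c,'wB');s=robot.read_state();print(s['time'],s['tool_pos'])
```

```text
2.375 [ 0.50846692 -0.15884242  0.27183089]
```

>>> play_rows:
  commands:
    - [0, -0.05, 0, 0, 0, 0, 1]
    - [0, -0.05, 0, 0, 0, 0, 1]
    - [0, -0.02, 0, 0, 0, 0, 1]
    - [0, 0, 0, 0, 0, 0, 1]

```text
time: 2.88
tool_pos: [0.5113, -0.2785, 0.2723]
orientation: [-0.0, -0.012, 1.0, 0.0]
contact_force: [-0.1, 0.8, -0.3]
finger_gap: 0.999
grip_force: 0.0
```

Run:
```python
from h import *
c=cam('wrist');save(c,'wC');s=robot.read_state();print(s['time'],s['tool_pos'])
b=load('wB')['image']
i=np.vstack([cv2.resize(x,(480,300)) for x in (b,c['image'])]);cv2.imwrite('pics/BC.png',i[:,:,::-1])
```

```text
2.925 [ 0.51153259 -0.27764588  0.27252413]
```

View pics/BC.png

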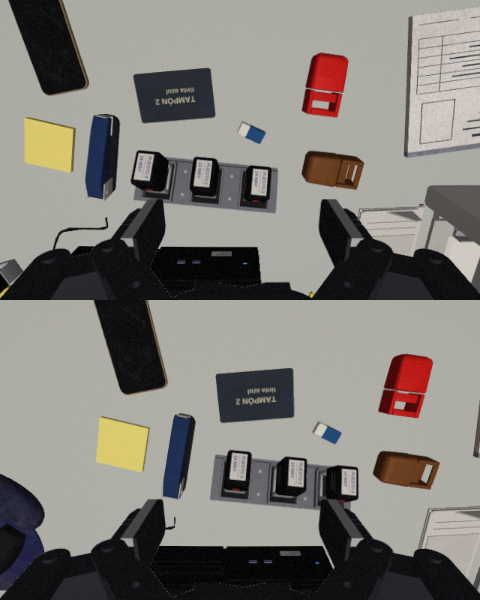

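Views B (top) and C (bottom) show three black stamps in the rack: at (150,170), (205,172) and (260,178) in the half-size B picture. I'll enlarge both.

Run:
```python
from h import *
b=load('wB')['image'][195:278,165:385];c=load('wC')['image'][195:278,270:490]
i=np.vstack([cv2.resize(cv2.convertScaleAbs(x,alpha=2,beta=20),None,fx=3.6,fy=3.6,interpolation=cv2.INTER_CUBIC) for x in (b,c)]);print(i.shape);cv2.imwrite('pics/crop1.png',i[:,:,::-1])
```

```text
(598, 792, 3)
```

View pics/crop1.png

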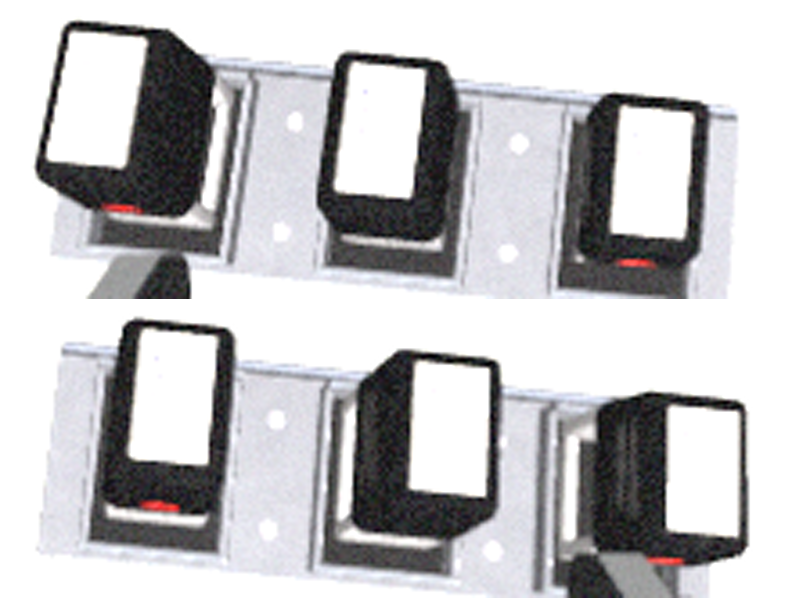

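The enlarged crops show three candidates with white labels on top. In B (crop px) they are left (105,95), middle (385,130) and right (655,165). I'll triangulate the label corners to tell which is shortest.

```bash
cat > lab.py <<'E'
from h import *
def quads(c,x0,x1,y0=195,y1=275,n=3):
    k=4;g=cv2.cvtColor(c['image'],cv2.COLOR_RGB2GRAY)[y0:y1,x0:x1]
    g=cv2.resize(g,None,fx=k,fy=k,interpolation=cv2.INTER_CUBIC)
    g=cv2.GaussianBlur(g,(0,0),2)
    m=(g>75).astype(np.uint8)
    cs,_=cv2.findContours(m,cv2.RETR_CCOMP,cv2.CHAIN_APPROX_NONE)
    out=[]
    for q in cs:
        r=cv2.minAreaRect(q);w,h=sorted(r[1])
        a=cv2.contourArea(q)
        if 18*k<h<45*k and 10*k<w<32*k and a>.8*w*h:
            p=cv2.boxPoints(r); M=cv2.moments(q); ce=np.array([M['m10'],M['m01']])/M['m00']
            P=np.vstack([[ce],p]);P=(P+.5)/k-.5+[x0,y0]
            s=P[1:];o=np.argsort(np.arctan2(*(s-P[0]).T[::-1]));out.append(np.vstack([P[:1],s[o]]))
    return sorted(out,key=lambda p:p[0,0])
E
python3 - <<'E'
from lab import *
np.set_printoptions(precision=4,suppress=True)
b,c=load('wB'),load('wC')
B=quads(b,165,385);C=quads(c,270,490);print(len(B),len(C))
for q in B+C: print(q.round(1).tolist())
for p,q in zip(B,C):
    X=[tri([b,c],[u,v]) for u,v in zip(p,q)]
    print(np.array([x for x,_ in X]),[round(e[0]*1e3,2) for _,e in X])
E
```

```text
3 3
[[191.5, 222.2], [183.5, 201.3], [205.7, 205.2], [199.1, 242.8], [177.0, 239.0]]
[[270.2, 230.9], [261.6, 211.2], [283.3, 213.9], [278.7, 250.4], [257.1, 247.7]]
[[345.7, 242.6], [336.6, 223.9], [357.6, 225.5], [354.9, 261.2], [333.8, 259.6]]
[[317.7, 221.9], [308.2, 202.5], [330.5, 204.6], [327.2, 241.0], [304.8, 238.9]]
[[394.5, 230.7], [384.6, 211.7], [406.2, 212.6], [404.6, 249.5], [383.0, 248.6]]
[[464.9, 242.4], [454.6, 224.1], [474.9, 224.1], [474.9, 260.4], [454.6, 260.4]]
[[ 0.553  -0.2813  0.1009]
 [ 0.5364 -0.2908  0.0913]
 [ 0.5385 -0.2694  0.0923]
 [ 0.5686 -0.272   0.111 ]
 [ 0.5665 -0.2928  0.11  ]] [0.0, 0.72, 0.16, 0.71, 0.12]
[[ 0.5611 -0.2077  0.0985]
 [ 0.5451 -0.2169  0.0892]
 [ 0.5462 -0.1959  0.0898]
 [ 0.5764 -0.1987  0.1082]
 [ 0.5753 -0.2191  0.1076]] [0.04, 0.34, 0.54, 0.3, 0.53]
[[ 0.5754 -0.1346  0.0904]
 [ 0.5595 -0.1438  0.0812]
 [ 0.5604 -0.1226  0.0801]
 [ 0.591  -0.1255  0.0987]
 [ 0.5901 -0.1462  0.0996]] [0.04, 0.17, 0.66, 0.21, 0.57]
```

Candidate label heights are z = 0.101 (left), 0.0985 (middle) and 0.090 (right in B, +y side). The right one, at px (346,243) in wB, is therefore the shortest, about 75 mm along its axis, and this crop confirms it. Next I'll get the rack frame from the deck holes and the box from views A and B, then plan a close view straight down the stamp's axis.

```bash
cat >> h.py <<'E'
def delta(Rt,pt):
    s=robot.read_state();Rc=Rq(s['orientation'])
    return (Rc.inv().apply(np.array(pt)-s['tool_pos'])).round(4),((Rc.inv()*Rt).as_rotvec()).round(4)
def blob(c,p,r=4):
    x,y=map(int,np.round(p));g=cv2.cvtColor(c['image'],cv2.COLOR_RGB2GRAY)[y-r:y+r+1,x-r:x+r+1].astype(float)
    w=np.clip(g-np.percentile(g,80),0,None);Y,X=np.mgrid[-r:r+1,-r:r+1];return [x+(w*X).sum()/w.sum(),y+(w*Y).sum()/w.sum()]
E
python3 - <<'E'
from h import *
np.set_printoptions(precision=4,suppress=True)
a,b,c=load('wA'),load('wB'),load('wC')
hb=np.array([(295,121),(281,232),(519,143),(508,252)])/3.6+[165,195]
hc=np.array([(276,120),(267,231),(500,142),(492,251)])/3.6+[270,195]
H=[]
for p,q in zip(hb,hc):
    u,v=blob(b,p),blob(c,q);X,e=tri([b,c],[u,v]);H.append(X);print(np.round(u,1),np.round(v,1),X,e)
H=np.array(H);print('centre',H.mean(0));d=H[2:].mean(0)-H[:2].mean(0);s=(H[1]+H[3]-H[0]-H[2])/2
print('ydir',d,np.degrees(np.arctan2(-d[0],d[1])),'slope',s,np.degrees(np.arctan2(s[2],np.hypot(*s[:2]))))
# box in A and B
def corners(im,p,r=3):
    g=cv2.cvtColor(im['image'],cv2.COLOR_RGB2GRAY);return p
def fit(im,seeds,lo):
    g=cv2.GaussianBlur(cv2.cvtColor(im['image'],cv2.COLOR_RGB2GRAY),(0,0),.7).astype(float)
    L=[]
    for i in range(4):
        P,Q=np.array(seeds[i],float),np.array(seeds[(i+1)%4],float);t=(Q-P)/np.linalg.norm(Q-P);n=np.array([-t[1],t[0]]);pts=[]
        for f in np.linspace(.15,.85,15):
            o=P+(Q-P)*f;k=np.arange(-4,4.01,.25)
            S=(o+k[:,None]*n).astype(np.float32);v=cv2.remap(g.astype(np.float32),S[:,0:1].copy(),S[:,1:2].copy(),1).ravel()
            pts.append(o+n*k[v.argmin()])
        l=cv2.fitLine(np.array(pts,np.float32),cv2.DIST_HUBER,0,.01,.01).ravel();L.append(l)
    out=[]
    for i in range(4):
        l,m=L[i-1],L[i];k=np.linalg.solve(np.c_[l[:2],-m[:2]],m[2:]-l[2:]);out.append(l[2:]+k[0]*l[:2])
    return np.array(out)
qa=fit(a,[(327,250),(365,247),(369,294),(331,298)],0)
qb=fit(b,[(563,138),(602,133),(605,186),(564,191)],0)
print(qa,qb)
for u,v in zip(qa,qb): X,e=tri([a,b],[u,v]);print(X,e[0])
for im,q in((a,qa),(b,qb)):
    X=onz(im,q,.01);print('onz',X.mean(0),np.linalg.norm(np.diff(X,axis=0),axis=1),np.degrees([np.arctan2(*(X[3]-X[0])[1::-1]),np.arctan2(*(X[2]-X[1])[1::-1])]))
# axis view target
yaw=np.radians(-5.5)
z=R.from_euler('z',yaw).apply([-.5,0,np.sqrt(.75)]);y=R.from_euler('z',yaw).apply([0,1,0])
cc=robot.camera('wrist')['hand_eye'];cc=np.array(cc);print(cc)
Rcam=np.c_[y,np.cross(-z,y),-z];pc=np.array([.5754,-.1346,.0904])+.21*z
T=np.eye(4);T[:3,:3]=Rcam;T[:3,3]=pc;T=T@np.linalg.inv(cc);print(T);print(delta(R.from_matrix(T[:3,:3]),T[:3,3]))
E
```

```text
[246.7 228.4] [346.5 228.1] [ 0.591  -0.2473  0.0197] [1.4627952235447842e-05, 1.4627952235596676e-05]
[242.5 259. ] [344.1 258.6] [ 0.6219 -0.2498  0.0382] [3.0836496854418727e-05, 3.083649685441378e-05]
[308.7 234.5] [409.7 234. ] [ 0.5938 -0.1732  0.0275] [0.00013035555425565818, 0.00013035555425592693]
[305.6 264.9] [406.5 264.5] [ 0.628  -0.1761  0.0382] [6.350952208334381e-06, 6.350952208285287e-06]
centre [ 0.6087 -0.2116  0.0309]
ydir [0.0044 0.0739 0.0039] -3.417013695677301 slope [ 0.0325 -0.0027  0.0146] 24.138164152047572
[[324.7211 251.2426]
 [364.5516 246.2626]
 [369.7003 291.0914]
 [331.3843 295.2805]] [[562.599  137.7768]
 [606.1419 131.5674]
 [601.3382 185.652 ]
 [559.3546 191.4455]]
[0.4768 0.1136 0.0099] 8.730949503868026e-05
[0.4686 0.1627 0.0101] 0.00011758094522792526
[0.5319 0.1732 0.0102] 5.766009687089306e-05
[0.54   0.124  0.0094] 0.0002694195135313224
onz [0.5042 0.1434 0.01  ] [0.0499 0.0641 0.05  ] [9.3005 9.4074]
onz [0.5043 0.1433 0.01  ] [0.0498 0.0643 0.0502] [9.1143 9.4644]
[[-0.0006 -0.9536 -0.3011  0.0781]
 [ 1.     -0.0005 -0.0006  0.0007]
 [ 0.0004 -0.3011  0.9536 -0.1427]
 [ 0.      0.      0.      1.    ]]
[[-0.972   0.0951  0.215   0.5774]
 [ 0.093   0.9955 -0.0203 -0.1354]
 [-0.216   0.0003 -0.9764  0.1499]
 [ 0.      0.      0.      1.    ]]
(array([-0.0694,  0.14  ,  0.1229]), array([ 0.0134, -0.2173,  0.1212]))
```

>>> play_rows:
  commands:
    - [-0.035, 0.05, 0.03, 0, 0, 0, 1]
    - [-0.035, 0.05, 0.03, 0, 0, 0, 1]
    - [0, 0, 0.03, 0.007, -0.109, 0.06, 1]
    - [0, 0, 0, 0.007, -0.109, 0.06, 1]
    - [0, 0, 0, 0, 0, 0, 1]

```text
time: 3.6
tool_pos: [0.5727, -0.1836, 0.1878]
orientation: [0.108, 0.046, 0.993, -0.005]
contact_force: [0.8, -0.2, -1.2]
finger_gap: 0.998
grip_force: 0.0
```

Run:
```python
from h import *
c=cam('wrist');save(c,'wD');s=robot.read_state();print(s['time'],s['tool_pos'])
```

```text
3.65 [ 0.57339843 -0.184257    0.18827137]
```

>>> play_rows:
  commands:
    - [0, 0.04, 0.02, 0, 0, 0, 1]
    - [0, 0, 0, 0, 0, 0, 1]

```text
time: 3.9
tool_pos: [0.5818, -0.1435, 0.1671]
orientation: [0.107, 0.045, 0.993, -0.005]
contact_force: [-1.0, 0.2, 0.3]
finger_gap: 0.996
grip_force: 0.0
```

Run:
```python
from h import *
c=cam('wrist');save(c,'wE');s=robot.read_state();print(s['time'],s['tool_pos'])
b=load('wD');i=[]
for x in(b,c):
    p=proj(x,[.5754,-.1346,.0904])[0];print(p);u,v=map(int,p);y0=max(0,v-70);x0=max(0,u-100);print(x0,y0)
    i.append(cv2.resize(cv2.convertScaleAbs(x['image'][y0:y0+150,x0:x0+200],alpha=2,beta=20),(800//2,300),interpolation=3))
cv2.imwrite('pics/DE.png',cv2.resize(np.hstack(i),(800,300))[:,:,::-1])
```

```text
3.95 [ 0.5821092  -0.14487871  0.16790444]
[393.62220233 173.41497019]
293 103
[334.82019351 180.3194622 ]
234 110
```

View pics/DE.png

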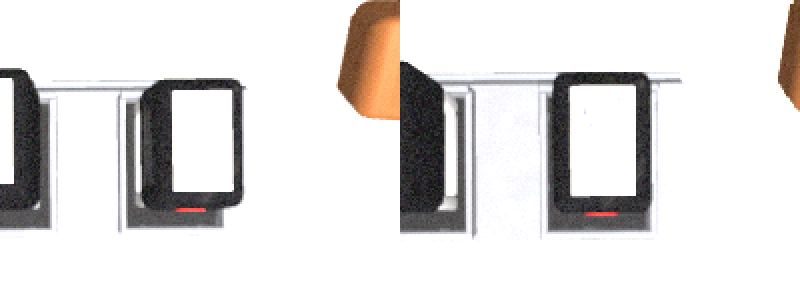

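E looks straight down the axis. The housing outline spans (552–652, 72–213) in the 2x crop, and the label is centred in it to within about 1 mm. Now the grasp pose.

Run:
```python
from lab import *
np.set_printoptions(precision=4,suppress=True)
L=[load(n) for n in('wB','wC','wD','wE')]
Q=[quads(L[0],165,385)[2],quads(L[1],270,490)[2]]
for c,x0,y0 in((L[2],293,103),(L[3],234,110)):
    q=quads(c,x0+40,x0+155,y0,y0+150);q=[p for p in q if x0+70<p[0,0]<x0+125];print(len(q),[p[0].round(1) for p in q]);Q.append(q[0])
for S in((2,3),(0,1,2,3)):
    X=[tri([L[i] for i in S],[Q[i][k] for i in S]) for k in range(5)]
    P=np.array([x for x,_ in X]);print(P,[np.round(np.array(e)*1e3,2) for _,e in X][0])
    l=(P[3]+P[4]-P[1]-P[2])/2;w=(P[2]+P[3]-P[1]-P[4])/2
    print('long',np.linalg.norm(l),np.degrees([np.arctan2(l[1],l[0]),np.arctan2(l[2],np.hypot(*l[:2])),np.arctan2(-w[0],w[1])]))
# yaw of label in E on the inclined plane & of rack low edge
c=L[3];C=P[0];n=np.array([-.5,0.045,.866]);n/=np.linalg.norm(n)
o,d=ray(c,Q[3]);W=o+d*((((C-o)@n)/(d@n))[:,None]);l=(W[3]+W[4]-W[1]-W[2])/2;print('E plane',W[0],l,np.degrees(np.arctan2(l[1],l[0])))
# black outline in E
g=cv2.cvtColor(c['image'],cv2.COLOR_RGB2GRAY)[110:260,234:434];m=(g<40).astype(np.uint8);m=cv2.morphologyEx(m,cv2.MORPH_OPEN,np.ones((3,3)))
rows=m[40:90,60:150];cols=np.where(rows.mean(0)>.5)[0]+60+234
k=m[20:120,92:112];r=np.where(k.mean(1)>.5)[0]+20+110
print(cols,r)
# low edge line yaw (z~.01..): pixels in crop 2x (430,75)-(550,79)
for n_,pp in(('E',[(234+ (420-400)/2,110+75/2),(234+(680-400)/2,110+80/2)]),):
    X=onz(c,pp,.025);print(X,np.degrees(np.arctan2(-(X[1]-X[0])[0],(X[1]-X[0])[1])))
```

```text
0 []Traceback (most recent call last):
  File "<stdin>", line 6, in <module>
IndexError: list index out of range
```

```bash
sed -i 's/18\*k<h<45\*k and 10\*k<w<32\*k/18*k<h<75*k and 10*k<w<50*k/' lab.py
cat > g.py <<'E'
from lab import *
np.set_printoptions(precision=4,suppress=True)
L=[load(n) for n in('wB','wC','wD','wE')]
Q=[quads(L[0],165,385)[2],quads(L[1],270,490)[2]]
for c,x0,y0 in((L[2],293,103),(L[3],234,110)):
    q=quads(c,x0+40,x0+155,y0,y0+150);q=[p for p in q if x0+70<p[0,0]<x0+125];print(len(q),[p[0].round(1) for p in q]);Q.append(q[0])
for S in((2,3),(0,1,2,3)):
    X=[tri([L[i] for i in S],[Q[i][k] for i in S]) for k in range(5)]
    P=np.array([x for x,_ in X]);print(P,[np.round(np.array(e)*1e3,2) for _,e in X][0])
    l=(P[3]+P[4]-P[1]-P[2])/2;w=(P[2]+P[3]-P[1]-P[4])/2
    print('long',np.linalg.norm(l),np.degrees([np.arctan2(l[1],l[0]),np.arctan2(l[2],np.hypot(*l[:2])),np.arctan2(-w[0],w[1])]))
c=L[3];C=P[0];n=np.array([-.5,0.045,.866]);n/=np.linalg.norm(n)
o,d=ray(c,Q[3]);W=o+d*((((C-o)@n)/(d@n))[:,None]);l=(W[3]+W[4]-W[1]-W[2])/2;print('E plane',W[0],l,np.degrees(np.arctan2(l[1],l[0])))
g=cv2.cvtColor(c['image'],cv2.COLOR_RGB2GRAY)[110:260,234:434];m=(g<40).astype(np.uint8);m=cv2.morphologyEx(m,cv2.MORPH_OPEN,np.ones((3,3)))
k=m[40:90,60:150].mean(0);print('cols',[(i+294,round(v,1)) for i,v in enumerate(k) if v>.3][::4])
k=m[20:130,92:112].mean(1);print('rows',[(i+130,round(v,1)) for i,v in enumerate(k) if v>.3])
X=onz(c,[(244,147.5),(374,150)],.025);print(X,np.degrees(np.arctan2(-(X[1]-X[0])[0],(X[1]-X[0])[1])))
E
python3 g.py
```

```text
1 [array([393.8, 173.1])]
1 [array([335.1, 179.9])]
[[ 0.5752 -0.1344  0.0902]
 [ 0.5595 -0.1435  0.081 ]
 [ 0.5606 -0.1229  0.0825]
 [ 0.5907 -0.1254  0.0996]
 [ 0.5898 -0.146   0.0983]] [0.02 0.02]
long 0.03485179362196347 [-4.7238 29.6126 -2.7849]
[[ 0.6884 -0.1273 -0.1518]
 [ 0.6379 -0.153  -0.1358]
 [ 0.6302 -0.108  -0.1075]
 [ 0.707  -0.1091 -0.1009]
 [ 0.7194 -0.1564 -0.1294]] [13.39 39.2  34.86 10.97]
long 0.0794040292378195 [-1.6347  4.678  12.2701]
E plane [ 0.6942 -0.1359 -0.148 ] [ 0.0658 -0.0055  0.0383] -4.751917309861419
cols [(308, np.float64(0.5)), (312, np.float64(1.0)), (316, np.float64(1.0)), (353, np.float64(1.0)), (357, np.float64(1.0))]
rows [(146, np.float64(1.0)), (147, np.float64(1.0)), (148, np.float64(1.0)), (149, np.float64(1.0)), (150, np.float64(1.0)), (151, np.float64(1.0)), (208, np.float64(0.8)), (209, np.float64(1.0)), (210, np.float64(1.0)), (211, np.float64(1.0)), (212, np.float64(1.0)), (213, np.float64(1.0)), (214, np.float64(1.0)), (215, np.float64(1.0)), (218, np.float64(0.7)), (219, np.float64(1.0)), (220, np.float64(1.0)), (221, np.float64(1.0)), (222, np.float64(1.0)), (223, np.float64(0.7))]
[[ 0.5727 -0.2043  0.025 ]
 [ 0.5842 -0.1022  0.025 ]] -6.416829560233948
```

```bash
cat > tgt.py <<'E'
from h import *
yaw=np.radians(-4.8);Z=R.from_euler('z',yaw)
zs=Z.apply([-.5,0,np.sqrt(.75)]);y=Z.apply([0,1,0])
top=np.array([.5753,-.1345,.0903])
Rg=R.from_matrix(np.c_[np.cross(y,-zs),y,-zs])
G=top-.037*zs
E
python3 - <<'E'
from tgt import *
print(Rg.as_matrix().round(3),G)
print(delta(Rg,top+.04*zs))
E
```

```text
[[-0.863  0.084  0.498]
 [ 0.072  0.996 -0.042]
 [-0.5    0.    -0.866]] [ 0.59373512 -0.13604804  0.05825706]
(array([0.0363, 0.0096, 0.036 ]), array([-0.004 , -0.3066, -0.0072]))
```

>>> play_rows:
  commands:
    - [0.036, 0.0095, 0.015, 0, 0, 0, 0.7]
    - [0, 0, 0, -0.002, -0.153, -0.004, 0.7]
    - [0, 0, 0, -0.002, -0.153, -0.004, 0.7]
    - [0, 0, 0, 0, 0, 0, 0.7]

```text
time: 4.45
tool_pos: [0.55, -0.1338, 0.1454]
orientation: [0.258, 0.042, 0.965, -0.011]
contact_force: [0.4, -0.5, 0.0]
finger_gap: 0.699
grip_force: 0.0
```

Run:
```python
from tgt import *
print(delta(Rg,G)); s=robot.read_state();print(s['time'],s['finger_gap'],s['contact_force'])
```

```text
(array([0.0055, 0.0015, 0.0974]), array([-0.0009, -0.001 , -0.0028]))
4.45 0.6989332893066433 [ 0.3940155  -0.49730739  0.00266046]
```

>>> play_rows:
  commands:
    - [0.0055, 0.0015, 0, 0, 0, -0.003, 0.7]
    - [0, 0, 0.02, 0, 0, 0, 0.7]
    - [0, 0, 0.02, 0, 0, 0, 0.7]
    - [0, 0, 0.02, 0, 0, 0, 0.7]
    - [0, 0, 0.012, 0, 0, 0, 0.7]
    - [0, 0, 0.012, 0, 0, 0, 0.7]
    - [0, 0, 0.013, 0, 0, 0, 0.7]
    - [0, 0, 0, 0, 0, 0, 0.7]

```text
time: 5.45
tool_pos: [0.5946, -0.1356, 0.0578]
orientation: [0.258, 0.04, 0.965, -0.011]
contact_force: [0.7, -0.4, -0.3]
finger_gap: 0.697
grip_force: 0.0
```

Run:
```python
from tgt import *
print(delta(Rg,G)); s=robot.read_state();print(s['time'],s['finger_gap'],s['contact_force'])
```

```text
(array([ 0.0005, -0.0005, -0.0008]), array([-0.0006, -0.0004,  0.001 ]))
5.45 0.6968137506471896 [ 0.71155336 -0.44025822 -0.34156882]
```

Right on target. Closing.

>>> play_rows:
  commands:
    - [0, 0, 0, 0, 0, 0, 0.5]
    - [0, 0, 0, 0, 0, 0, 0.45]
    - [0, 0, 0, 0, 0, 0, 0.4]
    - [0, 0, 0, 0, 0, 0, 0.3]
    - [0, 0, 0, 0, 0, 0, 0.2]
    - [0, 0, 0, 0, 0, 0, 0.2]

```text
time: 6.2
tool_pos: [0.5947, -0.1359, 0.0588]
orientation: [0.259, 0.04, 0.965, -0.012]
contact_force: [-0.1, -1.4, 2.6]
finger_gap: 0.376
grip_force: 62.5
```

Run:
```python
from h import *
s=robot.read_state();json.dump([list(s['tool_pos']),list(s['orientation'])],open('grasp.json','w'));print(s['tool_pos'],s['orientation'],s['contact_force'])
```

```text
[ 0.59470412 -0.13590542  0.05880511] [ 0.25917561  0.04014735  0.96492411 -0.01173304] [-0.14156485 -1.39368794  2.6386075 ]
```

>>> play_rows:
  commands:
    - [0, 0, -0.005, 0, 0, 0, 0.2]
    - [0, 0, -0.01, 0, 0, 0, 0.2]
    - [0, 0, -0.015, 0, 0, 0, 0.2]
    - [0, 0, -0.02, 0, 0, 0, 0.2]
    - [0, 0, -0.025, 0, 0, 0, 0.2]
    - [0, 0, -0.025, 0, 0, 0, 0.2]
    - [0, 0, -0.025, 0, 0, 0, 0.2]
    - [0, 0, 0, 0, 0, 0, 0.2]

```text
time: 7.2
tool_pos: [0.5318, -0.1305, 0.1684]
orientation: [0.26, 0.04, 0.965, -0.012]
contact_force: [-1.2, 0.0, -0.9]
finger_gap: 0.374
grip_force: 62.2
```

```bash
cat > pad.py <<'E'
from h import *
yaw=np.radians(9.3);x=np.array([-np.cos(yaw),-np.sin(yaw),0]);z=np.array([0,0,-1.])
Rp=R.from_matrix(np.c_[x,np.cross(z,x),z]);B=np.array([.5043,.1434,.01])
E
python3 - <<'E'
from pad import *
print(delta(Rp,B+[0,0,.14]));s=robot.read_state();print(s['contact_force'],s['finger_gap'])
c=cam('scene');save(c,'s1');p=proj(c,[s['tool_pos']])[0];print(p);u,v=map(int,p)
cv2.imwrite('pics/s1c.png',cv2.resize(c['image'][v-45:v+45,u-60:u+60],(720,540),interpolation=3)[:,:,::-1])
E
```

```text
(array([ 0.0524,  0.2707, -0.0101]), array([-0.0677,  0.5235, -0.2396]))
[-1.24087311  0.03249783 -0.87854804] 0.373653337649093
[392.66168617 186.34750706]
```

View pics/s1c.png

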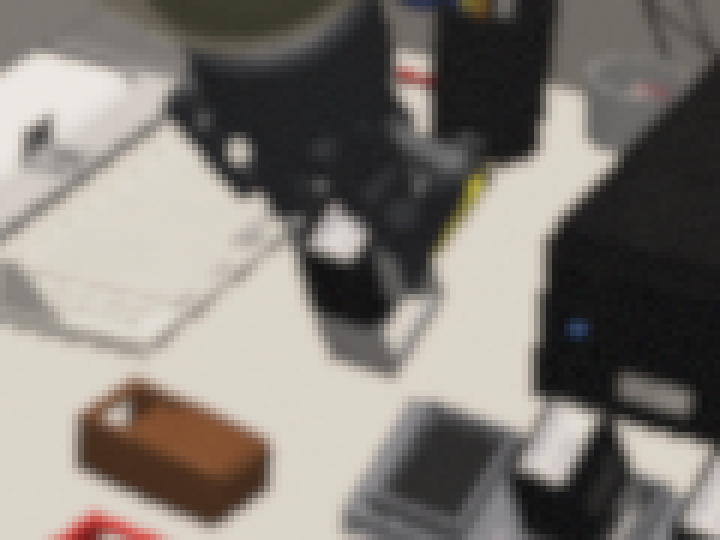

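The stamp hangs free in the gripper, with its foot at crop (350,350), and its shoe at (470,450) is empty. I'll check the printer's clearance and the foot offset before moving over.

Run:
```python
from tgt import *
a,b=load('wA'),load('wB')
print(tri([a,b],[(352,347),(567,249)]),onz(b,[(567,249)],.2),onz(load('scene0'),[(320,188)],0))
p,q=json.load(open('grasp.json'));print('foot in tool',Rq(q).inv().apply(top-.075*zs-p),'tilt err',(Rq(q).inv()*Rg).as_rotvec())
```

```text
(array([0.61770575, 0.15349885, 0.00910176]), [0.002755501367942522, 0.002755501367942799]) [[0.52834336 0.00407569 0.2       ]] [[0.69077035 0.19365098 0.        ]]
foot in tool [ 0.00114896 -0.00016402  0.03799664] tilt err [-0.00152739  0.00128522  0.00101945]
```

Run:
```python
from h import *
print(onz(load('scene0'),[(320,190),(250,158)],0),onz(load('side0'),[(256,302)],0),onz(load('side0'),[(275,195)],.2))
```

```text
[[0.67941652 0.1859859  0.        ]
 [0.74523735 0.54002588 0.        ]] [[0.59333982 0.39158727 0.        ]] [[0.58297813 0.2480576  0.2       ]]
```

>>> play_rows:
  commands:
    - [0, 0, -0.005, -0.017, 0.131, -0.06, 0.2]
    - [0, 0, -0.005, -0.017, 0.131, -0.06, 0.2]
    - [0, 0, 0, -0.017, 0.131, -0.06, 0.2]
    - [0, 0, 0, -0.017, 0.131, -0.06, 0.2]
    - [0, 0, 0, 0, 0, 0, 0.2]

```text
time: 7.88
tool_pos: [0.5286, -0.1297, 0.1741]
orientation: [-0.002, -0.082, 0.997, 0.002]
contact_force: [0.0, 0.0, -2.1]
finger_gap: 0.372
grip_force: 62.1
```

Run:
```python
from pad import *
f=Rp.apply([.0011,-.0002,0]); print(delta(Rp,B+[0,0,.10]-f));s=robot.read_state();print(s['tool_pos'],s['contact_force'],s['finger_gap'])
```

```text
(array([-0.022 ,  0.2734,  0.0649]), array([ 0.0035, -0.0033,  0.0017]))
[ 0.52856977 -0.12969583  0.17406599] [ 0.0072895   0.01837335 -2.10984407] 0.3719395708864174
```

>>> play_rows:
  commands:
    - [0, 0.04, 0, 0.003, -0.003, 0.002, 0.2]
    - [-0.004, 0.05, 0, 0, 0, 0, 0.2]
    - [-0.006, 0.05, 0, 0, 0, 0, 0.2]
    - [-0.006, 0.05, 0, 0, 0, 0, 0.2]
    - [-0.006, 0.05, 0, 0, 0, 0, 0.2]
    - [0, 0.033, 0.03, 0, 0, 0, 0.2]
    - [0, 0, 0.03, 0, 0, 0, 0.2]
    - [0, 0, 0, 0, 0, 0, 0.2]

```text
time: 8.88
tool_pos: [0.504, 0.143, 0.1136]
orientation: [-0.001, -0.08, 0.997, 0.0]
contact_force: [0.2, -0.6, -0.2]
finger_gap: 0.377
grip_force: 62.1
```

Run:
```python
from pad import *
f=Rp.apply([.0011,-.0002,0]); print(delta(Rp,B+[0,0,.06]-f));s=robot.read_state();print(s['tool_pos'],s['contact_force'],s['finger_gap'])
w=cam('wrist');save(w,'wP')
print(proj(w,[[.5043,.1434,.01]]))
for n in('side','scene'):
    c=cam(n);save(c,n+'P');p=proj(c,[[.5043,.1434,.03]])[0];print(p);u,v=map(int,p)
    cv2.imwrite(f'pics/{n}Pc.png',cv2.resize(c['image'][v-50:v+50,u-67:u+67],(400,300),interpolation=3)[:,:,::-1])
i=np.hstack([cv2.imread(f'pics/{n}Pc.png') for n in('side','scene')]);cv2.imwrite('pics/P.png',np.vstack([i,np.pad(cv2.resize(w['image'][:,:,::-1],(480,300)),((0,0),(0,320),(0,0)))]))
```

```text
(array([-0.0016,  0.0006,  0.0436]), array([ 0.0005, -0.0028, -0.0018]))
[0.50399081 0.14296457 0.11359742] [ 0.20064966 -0.63040663 -0.16402874] 0.3768772635472572
[[321.77318067 202.29666414]]
[315.32309912 236.58900478]
[297.88934442 208.73915701]
```

View pics/P.png

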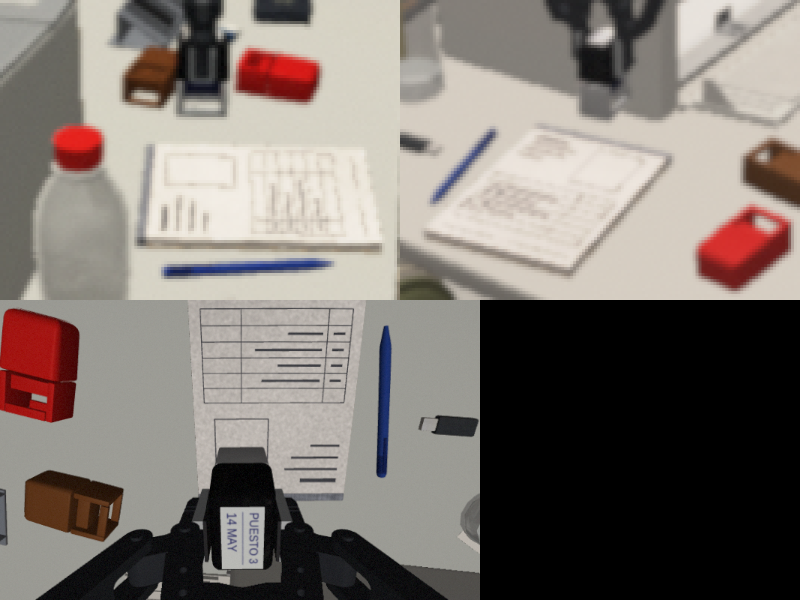

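The wrist view shows the held stamp's label at about (323,317) full-size px, over the box. Checking where it sits in the tool frame.

Run:
```python
from lab import *
np.set_printoptions(precision=4,suppress=True)
w=load('wP');g=cv2.cvtColor(w['image'],cv2.COLOR_RGB2GRAY);print(g[300:340,300:345].max())
q=[p for p in quads(w,285,360,260,370) ];print([p.round(1).tolist() for p in q])
s=robot.read_state();Rc=Rq(s['orientation'])
for p in q:
    X=onz(w,p,s['tool_pos'][2]+.037);print(Rc.inv().apply(X-s['tool_pos']))
# frame's lower near edge in the wrist view: onz at foot height
X=onz(w,[(288,597-400),(357,597-400)],s['tool_pos'][2]-.038);print(Rc.inv().apply(X-s['tool_pos']))
```

```text
188
[]
[[ 0.0265 -0.0163  0.0379]
 [ 0.0265  0.0196  0.0379]]
```

Run:
```python
from h import *
np.set_printoptions(precision=4,suppress=True)
w=load('wP');g=cv2.cvtColor(w['image'],cv2.COLOR_RGB2GRAY).astype(int)
s=robot.read_state();Rc=Rq(s['orientation']);T=lambda p,dz:Rc.inv().apply(onz(w,p,s['tool_pos'][2]-dz)-s['tool_pos'])
m=(g[265:365,280:365]>90).astype(np.uint8);m=cv2.morphologyEx(m,cv2.MORPH_CLOSE,np.ones((7,7)))
n,l,st,ce=cv2.connectedComponentsWithStats(m)
for i in range(1,n):
    if 600<st[i,4]<4000:
        q=cv2.minAreaRect(np.argwhere(l==i)[:,::-1].astype(np.float32));b=cv2.boxPoints(q)+[280,265];c=np.array(q[0])+[280,265];print(st[i],c,b.round(1).tolist(),T([c],-.037),T(b,-.037))
print(g[202:208,275:375].mean(0).round().astype(int).tolist())
print(g[185:215,305:340].mean(1).round().astype(int).tolist())
```

```text
[185, 184, 185, 183, 181, 184, 185, 182, 181, 179, 180, 170, 90, 123, 166, 108, 66, 64, 63, 63, 62, 62, 62, 64, 63, 64, 62, 64, 64, 63, 64, 62, 64, 64, 64, 63, 64, 63, 62, 64, 63, 64, 64, 63, 64, 63, 63, 64, 64, 63, 64, 63, 63, 63, 63, 62, 64, 63, 63, 63, 64, 63, 62, 64, 62, 62, 63, 62, 62, 62, 63, 62, 63, 61, 62, 63, 63, 63, 82, 134, 159, 93, 137, 183, 184, 183, 182, 180, 180, 180, 180, 182, 184, 181, 178, 177, 178, 180, 182, 185]
[183, 183, 183, 184, 186, 186, 186, 185, 184, 184, 163, 107, 58, 60, 60, 61, 60, 62, 63, 63, 64, 64, 65, 64, 66, 67, 67, 68, 68, 69]
```

Run:
```python
from h import *
np.set_printoptions(precision=4,suppress=True)
w=load('wP');g=cv2.cvtColor(w['image'],cv2.COLOR_RGB2GRAY)
s=robot.read_state();Rc=Rq(s['orientation']);T=lambda p,dz:Rc.inv().apply(onz(w,p,s['tool_pos'][2]-dz)-s['tool_pos'])
b=cv2.GaussianBlur(g,(0,0),1);print(b[262:375:3,297:300].mean(1).round().astype(int).tolist(),b[315:320,285:365:3].mean(0).round().astype(int).tolist())
m=np.zeros_like(g);m[262:372,280:366]=b[262:372,280:366]>85
m=cv2.morphologyEx(m,cv2.MORPH_CLOSE,np.ones((9,9)));n,l,st,ce=cv2.connectedComponentsWithStats(m);print(st)
i=l[317,323] or 1+st[1:,4].argmax()
q=cv2.minAreaRect(np.argwhere(l==i)[:,::-1].astype(np.float32));bb=cv2.boxPoints(q);print(q,bb.round(1).tolist());print(T([q[0]],-.037),T(bb,-.037))
```

```text
[8, 8, 11, 11, 25, 166, 184, 185, 184, 184, 184, 184, 184, 184, 184, 184, 184, 184, 183, 184, 183, 183, 182, 183, 182, 183, 182, 181, 181, 181, 182, 181, 141, 143, 146, 104, 166, 168] [5, 9, 11, 90, 184, 183, 154, 129, 138, 151, 169, 184, 176, 159, 183, 180, 131, 153, 134, 134, 172, 184, 131, 17, 14, 9, 7]
[[     0      0    640    400 250714]
 [   280    276     73     96   5286]]
((316.0, 323.5), (95.0, 72.0), 90.0) [[280.0, 276.0], [352.0, 276.0], [352.0, 371.0], [280.0, 371.0]]
[[ 0.004  -0.0006 -0.037 ]] [[ 0.0221 -0.0122 -0.0371]
 [ 0.0221  0.0111 -0.0371]
 [-0.016   0.0121 -0.037 ]
 [-0.016  -0.0136 -0.0369]]
```

Run:
```python
from h import *
np.set_printoptions(precision=4,suppress=True)
w=load('wP');g=cv2.cvtColor(w['image'],cv2.COLOR_RGB2GRAY).astype(int)
print('pred',proj(w,[[.4768,.1136,.01],[.4686,.1627,.01]]))
for u in(295,305,320,335,350): print(u,145+g[145:172,u-1:u+2].mean(1).argmin())
for v in(168,176,184,192): print(v,278+g[v-1:v+2,278:296].mean(0).argmin(),348+g[v-1:v+2,348:366].mean(0).argmin())
```

```text
pred [[285.8851 158.7416]
 [357.1989 158.3465]]
295 159
305 159
320 158
335 158
350 158
168 286 357
176 286 357
184 287 357
192 287 357
```

The stamp sits about 3 mm further along tool x than assumed, for label and foot alike, so it isn't tilted. The box's predicted pixels match those observed. I'll correct for this, go low and re-check.

>>> play_rows:
  commands:
    - [-0.0047, -0.001, 0.015, 0.0005, -0.0028, -0.0018, 0.2]
    - [0, 0, 0.015, 0, 0, 0, 0.2]
    - [0, 0, 0.013, 0, 0, 0, 0.2]
    - [0, 0, 0, 0, 0, 0, 0.2]
    - [0, 0, 0, 0, 0, 0, 0.2]

```text
time: 9.65
tool_pos: [0.5108, 0.1427, 0.0728]
orientation: [0.002, -0.081, 0.997, -0.0]
contact_force: [0.5, -1.4, -0.3]
finger_gap: 0.378
grip_force: 62.1
```

Run:
```python
from pad import *
np.set_printoptions(precision=4,suppress=True)
w=cam('wrist');save(w,'wQ');s=robot.read_state();print(s['tool_pos'],s['contact_force']);print(delta(Rp,B+[0,0,.048]-Rp.apply([.0042,.0014,0])))
g=cv2.cvtColor(w['image'],cv2.COLOR_RGB2GRAY).astype(int)
# foot corners in camera, expected from offset guess, and box
Rc=Rq(s['orientation']);F=lambda x,y,dz:s['tool_pos']+Rc.apply([x+.0042,y+.0014,dz])
print('pred foot',proj(w,[F(.023,-.016,.038),F(.023,.016,.038)]));print('box',proj(w,[[.4768,.1136,.01],[.4686,.1627,.01]]))
i=cv2.resize(w['image'][120:260,240:410],(728,600),interpolation=3);cv2.imwrite('pics/Q.png',i[:,:,::-1])
```

```text
[0.5109 0.1427 0.073 ] [-0.3938 -0.7032  0.4878]
(array([0.0022, 0.0004, 0.015 ]), array([-0.0014,  0.0043,  0.0007]))
pred foot [[293.0682 190.0696]
 [353.9798 190.0366]]
box [[281.3499 159.6295]
 [366.8257 159.3931]]
```

View pics/Q.png

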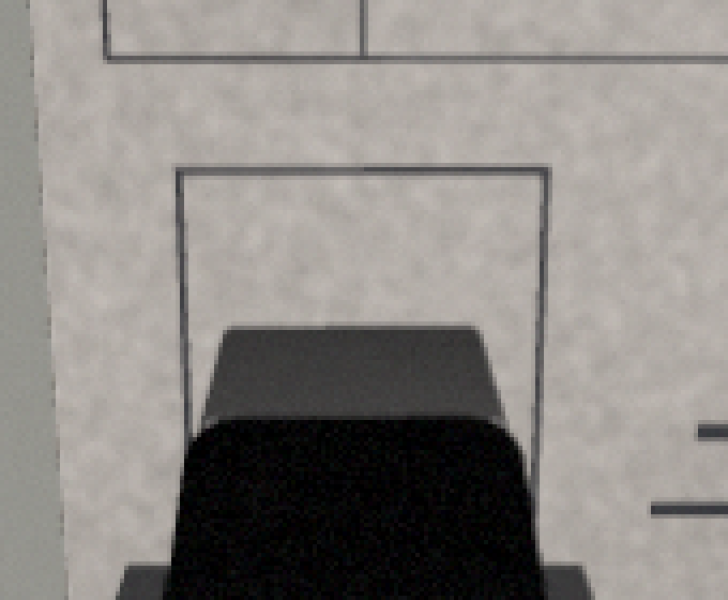

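Run:
```python
from pad import *
np.set_printoptions(precision=4,suppress=True)
H=np.array(robot.camera('wrist')['hand_eye'])
def tl(c,p,z):
    u=cv2.undistortPoints(np.array(p,float).reshape(-1,1,2),c['mtx'],c['distortion']).reshape(-1,2)
    d=np.c_[u,np.ones(len(u))]@H[:3,:3].T;o=H[:3,3];return o+d*((z-o[2])/d[:,2])[:,None]
q=load('wQ');p=load('wP')
print('footQ',tl(q,[(293.2,196.1),(351.6,196.1)],.038))
print('footP',tl(p,[(290,196),(353.5,196)],.038))
print('labelP near edge',tl(p,[(294.5,276),(352.5,276)],-.037))
print('boxQ',tl(q,[(281.8,159.6),(367.5,159.8)],.063))
for _ in range(6):
    c=robot.camera('wrist');s=robot.read_state();print(s['tool_pos'],delta(Rp,B+[0,0,.048])[1])
```

```text
footQ [[ 0.0237 -0.0146  0.038 ]
 [ 0.0237  0.0162  0.038 ]]
footP [[ 0.0238 -0.0163  0.038 ]
 [ 0.0238  0.0172  0.038 ]]
labelP near edge [[ 0.0185 -0.0085 -0.037 ]
 [ 0.0185  0.0108 -0.037 ]]
boxQ [[ 0.0385 -0.0229  0.063 ]
 [ 0.0383  0.0271  0.063 ]]
[0.5109 0.1427 0.0731] [-0.0014  0.0045  0.0006]
[0.5108 0.1427 0.073 ] [-0.0014  0.0043  0.0006]
[0.5108 0.1427 0.073 ] [-0.0014  0.0042  0.0006]
[0.5107 0.1427 0.0729] [-0.0014  0.004   0.0006]
[0.5107 0.1426 0.0728] [-0.0014  0.0039  0.0006]
[0.5106 0.1427 0.0728] [-0.0013  0.0038  0.0006]
```

The earlier 3 mm shift was an artefact of pose readings taken while the arm was settling. With hand-eye alone the foot is centred at tool (0.0008, 0.0008) and the box at (0.0064, 0.0021), so I'll move back.

>>> play_rows:
  commands:
    - [0.0055, 0.001, 0.002, -0.0014, 0.004, 0.0006, 0.2]
    - [0, 0, 0, 0, 0, 0, 0.2]
    - [0, 0, 0, 0, 0, 0, 0.2]
    - [0, 0, 0, 0, 0, 0, 0.2]

```text
time: 10.55
tool_pos: [0.5051, 0.1427, 0.0707]
orientation: [-0.0, -0.081, 0.997, 0.0]
contact_force: [0.6, 0.2, -0.5]
finger_gap: 0.373
grip_force: 62.1
```

```bash
cat > chk.py <<'E'
from pad import *
s=robot.read_state();print(s['time'],s['tool_pos'],s['contact_force'],s['finger_gap']);print(delta(Rp,B+[0,0,.048]-Rp.apply([.0008,.0008,0])))
E
python3 chk.py
```

```text
10.55 [0.50511629 0.14272355 0.0706571 ] [ 0.61217384  0.20392383 -0.5038373 ] 0.37285758432758165
(array([-0.0001, -0.    ,  0.0127]), array([ 0.0001, -0.0003, -0.    ]))
```

>>> play_rows:
  commands:
    - [0, 0, 0.008, 0, 0, 0, 0.2]
    - [0, 0, 0.006, 0, 0, 0, 0.2]
    - [0, 0, 0.004, 0, 0, 0, 0.2]
    - [0, 0, 0.002, 0, 0, 0, 0.2]
    - [0, 0, 0, 0, 0, 0, 0.2]
    - [0, 0, 0, 0, 0, 0, 0.2]

```text
time: 11.3
tool_pos: [0.5051, 0.1427, 0.0508]
orientation: [-0.0, -0.081, 0.997, 0.0]
contact_force: [-0.0, 0.3, -0.5]
finger_gap: 0.374
grip_force: 62.1
```

```bash
python3 chk.py
```

```text
11.3 [0.50512454 0.14274691 0.05076961] [-0.02793642  0.27592978 -0.46459573] 0.37384964821175976
(array([-0.0001, -0.    , -0.0072]), array([ 0.0001, -0.0002, -0.0001]))
```

>>> play_rows:
  commands:
    - [0, 0, 0.002, 0, 0, 0, 0.2]
    - [0, 0, 0.002, 0, 0, 0, 0.2]
    - [0, 0, 0.002, 0, 0, 0, 0.2]
    - [0, 0, 0.002, 0, 0, 0, 0.2]
    - [0, 0, 0, 0, 0, 0, 0.2]

```text
time: 11.92
tool_pos: [0.5052, 0.1427, 0.0427]
orientation: [-0.0, -0.081, 0.997, 0.0]
contact_force: [-0.9, -0.1, 4.4]
finger_gap: 0.378
grip_force: 62.8
```

>>> play_rows:
  commands:
    - [0, 0, 0.002, 0, 0, 0, 0.2]
    - [0, 0, 0.002, 0, 0, 0, 0.2]
    - [0, 0, 0.002, 0, 0, 0, 0.2]
    - [0, 0, 0, 0, 0, 0, 0.2]

```text
time: 12.42
tool_pos: [0.5053, 0.1426, 0.0369]
orientation: [0.0, -0.081, 0.997, -0.0]
contact_force: [-1.0, -1.2, 7.6]
finger_gap: 0.38
grip_force: 63.2
```

>>> play_rows:
  commands:
    - [0, 0, 0.001, 0, 0, 0, 0.2]
    - [0, 0, 0, 0, 0, 0, 0.2]

```text
time: 12.68
tool_pos: [0.5052, 0.1426, 0.036]
orientation: [0.0, -0.081, 0.997, -0.0]
contact_force: [-1.9, -0.6, 7.9]
finger_gap: 0.374
grip_force: 63.2
```

>>> play_rows:
  commands:
    - [0, 0, 0.001, 0, 0, 0, 0.2]
    - [0, 0, 0, 0, 0, 0, 0.2]

```text
time: 12.92
tool_pos: [0.5053, 0.1426, 0.0351]
orientation: [0.0, -0.081, 0.997, -0.0]
contact_force: [-0.8, -1.3, 7.7]
finger_gap: 0.373
grip_force: 63.3
```

>>> play_rows:
  commands:
    - [0, 0, 0.0007, 0, 0, 0, 0.2]
    - [0, 0, 0, 0, 0, 0, 0.2]

```text
time: 13.18
tool_pos: [0.5053, 0.1426, 0.0346]
orientation: [0.0, -0.081, 0.997, -0.0]
contact_force: [-1.8, -1.8, 9.1]
finger_gap: 0.377
grip_force: 63.4
```

>>> play_rows:
  commands:
    - [0, 0, 0.0006, 0, 0, 0, 0.2]
    - [0, 0, 0, 0, 0, 0, 0.2]

```text
time: 13.42
tool_pos: [0.5054, 0.1426, 0.0345]
orientation: [0.0, -0.081, 0.997, -0.0]
contact_force: [-4.3, -2.9, 16.4]
finger_gap: 0.378
grip_force: 64.2
```

The force jumped to 16 N with no further travel, so the housing is fully down. Lifting off.

>>> play_rows:
  commands:
    - [0, 0, -0.003, 0, 0, 0, 0.2]
    - [0, 0, -0.005, 0, 0, 0, 0.2]
    - [0, 0, -0.007, 0, 0, 0, 0.2]
    - [0, 0, -0.015, 0, 0, 0, 0.2]
    - [0, 0, -0.03, 0, 0, 0, 0.2]
    - [0, 0, -0.04, 0, 0, 0, 0.2]
    - [0, 0, -0.03, 0, 0, 0, 0.2]
    - [0, 0, 0, 0, 0, 0, 0.2]

```text
time: 14.42
tool_pos: [0.5058, 0.1429, 0.1655]
orientation: [0.002, -0.081, 0.997, 0.0]
contact_force: [-0.5, -0.6, -0.4]
finger_gap: 0.379
grip_force: 62.1
```

Run:
```python
from tgt import *
p,q=json.load(open('grasp.json'));Rc=Rq(q)
s=robot.read_state();print(s['tool_pos'],s['contact_force'],s['finger_gap'])
print(delta(Rc,np.array(p)+Rc.apply([0,0,-.10])))
w=cam('wrist');save(w,'wR')
i=np.hstack([cv2.resize(x['image'][100:390,230:420],(380,580),interpolation=3) for x in(load('wP'),w)]);cv2.imwrite('pics/R.png',i[:,:,::-1])
```

```text
[0.50581424 0.14288754 0.16549042] [-0.46286387 -0.59581892 -0.43374123] 0.37872503669286006
(array([ 0.006 , -0.2771,  0.0202]), array([ 0.0665, -0.5184,  0.2398]))
```

View pics/R.png

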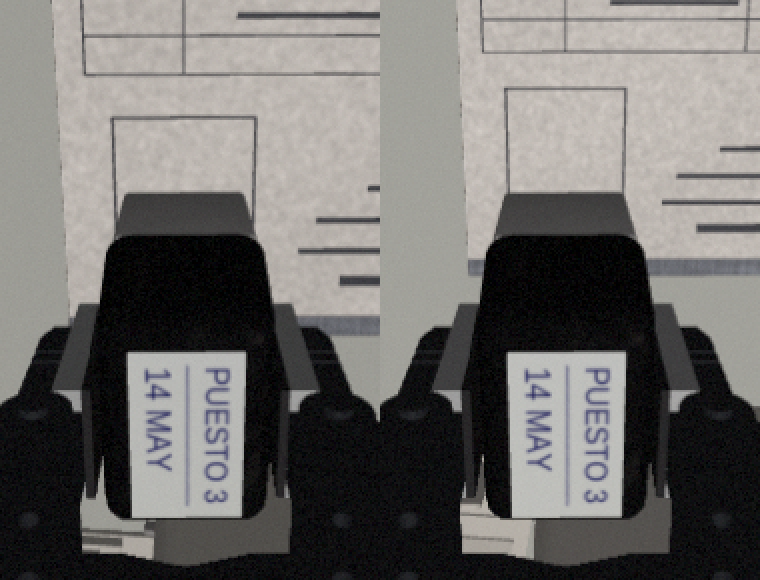

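The stamp is unmoved in the grip (label and frame pixels identical before and after) and the housing has sprung back. Returning to the rack.

>>> play_rows:
  commands:
    - [0, -0.04, 0, 0, 0, 0, 0.2]
    - [0, -0.05, 0, 0, 0, 0, 0.2]
    - [0, -0.05, 0, 0, 0, 0, 0.2]
    - [0, -0.05, 0, 0, 0, 0, 0.2]
    - [0, -0.05, 0, 0, 0, 0, 0.2]
    - [0.006, -0.037, 0, 0, 0, 0, 0.2]
    - [0, 0, 0, 0, 0, 0, 0.2]
    - [0, 0, 0, 0, 0, 0, 0.2]

```text
time: 15.48
tool_pos: [0.5434, -0.1309, 0.1622]
orientation: [-0.001, -0.081, 0.997, 0.001]
contact_force: [0.3, -0.0, -0.7]
finger_gap: 0.376
grip_force: 62.2
```

Run:
```python
from tgt import *
p,q=json.load(open('grasp.json'));Rc=Rq(q)
w=cam('wrist');save(w,'wS');s=robot.read_state();print(s['time'],s['tool_pos'],s['contact_force'],s['finger_gap'])
print(delta(Rc,np.array(p)+Rc.apply([0,0,-.10])))
# ink inside the box?: rectify pad box from wS, else scene
for n,c in(('wS',w),('wA',load('wA')),('scene',cam('scene')),('scene0',load('scene0'))):
    Y,X=np.mgrid[-31:32,-24:25]*.001;a=np.radians(9.3);P=np.stack([.5043+Y*np.cos(a)-X*np.sin(a),.1434+Y*np.sin(a)+X*np.cos(a),0*X+.01],-1)
    u=proj(c,P.reshape(-1,3)).astype(np.float32).reshape(63,49,2);im=cv2.remap(c['image'],u,None,1);g=im.mean(2)
    if u[...,0].max()<639:
        m=g<g.max()-60;m[:3]=m[-3:]=0;m[:,:3]=m[:,-3:]=0;r,k=np.where(m);print(n,m.sum(),np.median(g).round(), (r.min()-31,r.max()-31,k.min()-24,k.max()-24) if m.any() else '')
    else: print(n,'out',u.max((0,1)))
```

```text
15.525 [ 0.54357251 -0.13054493  0.16254617] [ 0.20671332  0.05173272 -1.43307838] 0.3780925564252091
(array([-0.0011, -0.0012,  0.0172]), array([ 0.0675, -0.5239,  0.2404]))
wS out [673.3596  224.13478]
wA 0 174.0 
scene 0 230.0 
scene0 0 225.0
```

```bash
cat > ink.py <<'E'
from h import *
def box(c):
    Y,X=np.mgrid[-28:29,-21:22]*.001;a=np.radians(9.3);P=np.stack([.5043+Y*np.cos(a)-X*np.sin(a),.1434+Y*np.sin(a)+X*np.cos(a),0*X+.01],-1)
    u=proj(c,P.reshape(-1,3)).astype(np.float32).reshape(57,43,2);return cv2.remap(c['image'],u,None,1),u
E
python3 - <<'E'
from ink import *
for n in('wA','wB','wS'):
    im,u=box(load(n));v=(u[...,0]<636);print(n,v.mean(),im[v].mean(0).round(1),im[v].std(0).round(1))
a,b=load('scene0'),cam('scene')
for c in(a,b): im,_=box(c);print(im.mean((0,1)).round(1),im.std((0,1)).round(1))
d=box(b)[0].astype(int)-box(a)[0];print(d[::8,::6].sum(2))
E
```

```text
wA 1.0 [180.8 175.  169.6] [3. 3. 3.]
wB 1.0 [205.6 199.  193. ] [3.8 3.7 3.6]
wS 0.47368421052631576 [232.4 227.9 223.4] [2.8 2.9 3. ]
[233.1 225.1 217. ] [2.7 2.9 3.3]
[236.6 229.4 221.6] [2.4 2.8 3. ]
[[14 15 16 16 15 13 14 17]
 [14 14 11 11 14 14 12 12]
 [13 12 13 13 12 11 11 11]
 [11 10  9 12 12 11 11 13]
 [13 14 11 11 11 12 12 13]
 [12 11 11 13 14 14 12 12]
 [13 14 11 14 13 11 14 15]
 [15 13 13 14 16 14 14 13]]
```

No ink is rendered, but the travel (13.4 mm) and the hard-stop force jump show a full press. Continuing to the rack.

>>> play_rows:
  commands:
    - [0, 0, 0, 0.017, -0.131, 0.06, 0.2]
    - [0, 0, 0, 0.017, -0.131, 0.06, 0.2]
    - [0, 0, 0, 0.017, -0.131, 0.06, 0.2]
    - [0, 0, 0, 0.017, -0.131, 0.06, 0.2]
    - [0, 0, 0, 0, 0, 0, 0.2]
    - [0, 0, 0, 0, 0, 0, 0.2]

```text
time: 16.38
tool_pos: [0.5445, -0.1315, 0.1639]
orientation: [0.259, 0.039, 0.965, -0.013]
contact_force: [0.8, -0.0, -0.4]
finger_gap: 0.377
grip_force: 62.2
```

```bash
cat > back.py <<'E'
from h import *
p,q=json.load(open('grasp.json'));Rc=Rq(q)
s=robot.read_state();print(s['time'],s['tool_pos'],s['contact_force'],s['finger_gap'],delta(Rc,p))
E
python3 back.py
python3 - <<'E'
from h import *
w=cam('wrist');save(w,'wT')
E
```

```text
16.375 [ 0.54452542 -0.13146463  0.16386357] [ 0.82305188 -0.04863274 -0.36069652] 0.37672638992656293 (array([9.100e-03, 1.000e-04, 1.162e-01]), array([-0.001 ,  0.0007,  0.0022]))
```

>>> play_rows:
  commands:
    - [0.007, 0, 0, -0.001, 0.0007, 0.002, 0.2]
    - [0, 0, 0.02, 0, 0, 0, 0.2]
    - [0, 0, 0.025, 0, 0, 0, 0.2]
    - [0, 0, 0.025, 0, 0, 0, 0.2]
    - [0, 0, 0.01, 0, 0, 0, 0.2]
    - [0, 0, 0, 0, 0, 0, 0.2]
    - [0, 0, 0, 0, 0, 0, 0.2]

```text
time: 17.3
tool_pos: [0.5779, -0.1347, 0.0914]
orientation: [0.26, 0.041, 0.965, -0.012]
contact_force: [0.2, -0.8, -1.6]
finger_gap: 0.372
grip_force: 62.2
```

```bash
python3 back.py
```

```text
17.3 [ 0.57791486 -0.13471872  0.09135889] [ 0.24614961 -0.84310735 -1.55531932] 0.37155272558188 (array([0.0018, 0.0003, 0.0366]), array([-0.0007,  0.0018, -0.0016]))
```

Aligned, 2 mm clear of the low wall. Going down.

>>> play_rows:
  commands:
    - [0, 0, 0.01, 0, 0.001, -0.001, 0.2]
    - [0, 0, 0.008, 0, 0, 0, 0.2]
    - [0, 0, 0.006, 0, 0, 0, 0.2]
    - [0, 0, 0.005, 0, 0, 0, 0.2]
    - [0, 0, 0.003, 0, 0, 0, 0.2]
    - [0, 0, 0.002, 0, 0, 0, 0.2]
    - [0, 0, 0, 0, 0, 0, 0.2]

```text
time: 18.18
tool_pos: [0.5949, -0.1361, 0.0611]
orientation: [0.259, 0.041, 0.965, -0.012]
contact_force: [-0.7, -0.3, -0.6]
finger_gap: 0.376
grip_force: 62.2
```

```bash
python3 back.py
```

```text
18.175 [ 0.59487452 -0.13610886  0.06112203] [-0.72794416 -0.3338553  -0.61747192] 0.37605361256441633 (array([0.0013, 0.0002, 0.0019]), array([-0.0004, -0.    , -0.0009]))
```

>>> play_rows:
  commands:
    - [0, 0, 0.0012, 0, 0, 0, 0.2]
    - [0, 0, 0, 0, 0, 0, 0.2]

```text
time: 18.42
tool_pos: [0.5954, -0.1362, 0.0601]
orientation: [0.259, 0.041, 0.965, -0.012]
contact_force: [0.8, -0.2, -1.5]
finger_gap: 0.371
grip_force: 62.2
```

>>> play_rows:
  commands:
    - [0, 0, 0.0006, 0, 0, 0, 0.2]
    - [0, 0, 0, 0, 0, 0, 0.2]

```text
time: 18.68
tool_pos: [0.5958, -0.1363, 0.0597]
orientation: [0.259, 0.041, 0.965, -0.012]
contact_force: [-1.4, 0.1, 1.8]
finger_gap: 0.376
grip_force: 62.5
```

Seated with about 2 N. Releasing gradually.

>>> play_rows:
  commands:
    - [0, 0, 0, 0, 0, 0, 0.37]
    - [0, 0, 0, 0, 0, 0, 0.4]
    - [0, 0, 0, 0, 0, 0, 0.45]
    - [0, 0, 0, 0, 0, 0, 0.55]
    - [0, 0, 0, 0, 0, 0, 0.68]
    - [0, 0, 0, 0, 0, 0, 0.68]

```text
time: 19.42
tool_pos: [0.5958, -0.1362, 0.0596]
orientation: [0.259, 0.041, 0.965, -0.012]
contact_force: [0.3, 0.0, -0.1]
finger_gap: 0.679
grip_force: 0.0
```

>>> play_rows:
  commands:
    - [0, 0, -0.01, 0, 0, 0, 0.68]
    - [0, 0, -0.015, 0, 0, 0, 0.68]
    - [0, 0, -0.02, 0, 0, 0, 0.68]
    - [0, 0, -0.03, 0, 0, 0, 0.68]
    - [0, 0, -0.03, 0, 0, 0, 0.68]
    - [-0.02, 0, 0, 0, 0.13, 0, 0.68]
    - [-0.01, -0.02, 0, 0, 0.13, 0, 0.68]
    - [0, 0, 0, 0, 0, 0, 0.68]

```text
time: 20.42
tool_pos: [0.5691, -0.155, 0.166]
orientation: [0.133, 0.042, 0.99, -0.008]
contact_force: [0.3, 0.6, 0.1]
finger_gap: 0.68
grip_force: 0.0
```

```bash
sed -i 's/18\*k<h<75\*k and 10\*k<w<50\*k/18*k<h<65*k and 10*k<w<40*k/' lab.py
python3 - <<'E'
from h import *
robot.camera('side');w=cam('wrist');save(w,'wU');s=robot.read_state();print(s['time'],s['tool_pos'],s['contact_force'],s['finger_gap'])
print(proj(w,[[.5753,-.1345,.0903],[.5611,-.2077,.0985],[.553,-.2813,.1009]]))
E
```

```text
20.525 [ 0.56745781 -0.15339033  0.16435077] [-0.44895579  1.17329738 -0.17220675] 0.6780228459793377
[[353.43652172 194.29193048]
 [231.81384325 190.13452698]
 [107.58384206 189.56405785]]
```

>>> play_rows:
  commands:
    - [0, -0.03, -0.02, 0, 0, 0, 0.68]
    - [0, -0.03, -0.01, 0, 0, 0, 0.68]
    - [0, 0, 0, 0, 0, 0, 0.68]
    - [0, 0, 0, 0, 0, 0, 0.68]
    - [0, 0, 0, 0, 0, 0, 0.68]

```text
time: 21.15
tool_pos: [0.555, -0.2117, 0.193]
orientation: [0.132, 0.041, 0.99, -0.006]
contact_force: [1.0, 0.5, -0.7]
finger_gap: 0.679
grip_force: 0.0
```

Run:
```python
from lab import *
np.set_printoptions(precision=4,suppress=True)
v=cam('wrist');save(v,'wV');w=load('wU')
O=np.array([[.5753,-.1345,.0903],[.5611,-.2077,.0985],[.553,-.2813,.1009]])
def q(c):
    r=[]
    for u,z in proj(c,O):
        k=quads(c,max(0,int(u)-40),int(u)+40,int(z)-50,int(z)+50);r.append(min(k,key=lambda p:np.hypot(*(p[0]-[u,z]))) if k else None)
    return r
for a,b,o in zip(q(w),q(v),O):
    if a is None or b is None: print('none');continue
    X=np.array([tri([w,v],[i,j])[0] for i,j in zip(a,b)]);l=(X[3]+X[4]-X[1]-X[2])/2;print(X[0],(X[0]-o),tri([w,v],[a[0],b[0]])[1][0],np.degrees([np.arctan2(l[1],l[0]),np.arctan2(l[2],np.hypot(*l[:2]))]))
```

```text
[ 0.5751 -0.1347  0.0903] [-0.0002 -0.0002  0.    ] 4.82723266748481e-06 [-4.5622 30.3735]
[ 0.561  -0.2075  0.0983] [-0.0001  0.0002 -0.0002] 4.108972487688968e-05 [-4.7709 32.8406]
[ 0.5529 -0.2812  0.1006] [-0.0001  0.0001 -0.0003] 1.0293507105717243e-05 [-4.5938 32.9858]
```

The stamp is back to within 0.3 mm, leaning as before, and the other two are unmoved. Handing in.

>>> play_rows:
  commands:
    - [0, 0, -0.03, 0, 0, 0, 0.68]
    - [0, 0, -0.03, 0, 0, 0, 0.68]
    - [0, 0, 0, 0, 0, 0, 0.68]
    - [0, 0, 0, 0, 0, 0, 0.68]

```text
time: 21.7
tool_pos: [0.5394, -0.2108, 0.2503]
orientation: [0.131, 0.042, 0.99, -0.006]
contact_force: [0.3, 0.8, -0.5]
finger_gap: 0.681
grip_force: 0.0
```

```bash
python3 -c "
from workcell import robot
print(robot.finish_job())"
```

```text
the job is handed in; nothing more can be done
None
```

I stamped the middle of the box with the shortest stamp, pressing to its stop at about 16 N (no ink shows in the pictures, so I judged the press by travel and force), put it back leaning in its shoe within 0.3 mm, and handed the job in at about 22 s.

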